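# Hang the magnifier on the cassette viewer and hold its focus lever at the third click

### The arm

A 7-joint arm with a two-finger parallel gripper is mounted at the origin on a cart in front of the work surface, level with it; the furniture and walls round the work are solid. World frame = base frame: x ahead of the robot, y to its left, z up, the work surface at z = 0. Lengths are in mm, angles in degrees, forces in N, time in s.
With the tool pointing down it reaches from about 350 to 900 mm from the base axis. Payload 8.1 kg.
Tool frame: the origin (TCP) lies at the very end of the fingers, on their centre line; the grasp point (between the pads) lies 19 mm behind it; z points along the fingers, y is the line along which they close (so a half turn about z gives the same grasp; the last joint's range is limited). The gripper opens to 92 mm and grips with 3 to 60 N. Pads are 19 mm wide; open, the fingers measure 130 mm over their backs; the gripper's body (75 mm by 190 mm) begins 47 mm behind the grasp point.
Start: joints at [61.73, 24.895, 1.432, 90.138, -0.665, 64.973, -4.303], TCP at [238.058, -577.901, 226.742] pointing down, gripper open.
Joint ranges: [-149.89, 149.89], [-25.12, 119.58], [-72.63, 75.52], [4.76, 147.25], [-75.54, 255.54], [6.69, 114.76], [-157.13, 157.13]. Speed limits (degrees/s): [127.2, 127.2, 172.46, 172.46, 180, 180, 180].

### API

Orientations are given as a 3x3 rotation matrix whose columns are the frame's x, y, z axes.
In Python, from bench import robot, cams, spotter gives the robot as it stands.
- The arm moves only by the shell command python3 -m inch 'ROWS' [OPENING]. ROWS is JSON, a list of rows, each a list of 2 entries, a list of its own where there are three numbers: the shift along the tool's x, y, z in cm, then the turn, a rotation vector about the tool's x, y, z in rad. A call has 1 to 10 rows; each row is the pose to reach, as a shift and turn from the pose commanded when the call began, along the tool's axes at that moment; what a row does not reach only later rows make up. A row lasts 1/12 s, in which the tool goes at most 41.7 mm and 7.16 degrees, less where a joint would pass 70% of its speed; a pose out of reach is approached as far as the arm can. A call with a gripper value outside its range is refused whole. OPENING is the opening, from 0 (shut) to 1 (fully open), set as the call begins (- or left out, the last holds). The fingers move at their own pace and stop on an object; the grip force is fixed at half the most. Time passes only in rows, so rows that repeat a pose let the fingers close. It gives the time, the measured TCP pose, the force, the opening and the grip force at its end, in the units of the state.
- robot.state(): the state, without advancing time (a new reading comes with each control period).
- cams.capture(name): name is "scene" or "top"; returns a dict with "pixels" (480x640x3 uint8, red, green, blue), "K" (3x3 intrinsics, pixels), "dist" ([k1, k2, p1, p2, k3] as OpenCV has them; the pictures are not rectified), "rvec" (rotation vector, rad) and "tvec" (3), from world to camera coordinates, as OpenCV has them. Camera axes: x right, y down, z forward; pixel columns grow to the right and rows downward; lengths in mm; the calibration is good to about 2 mm. A picture is of the moment at which its call begins. There is no depth.
- robot.close_job(): hands the job in; it is judged then, once.
Trained networks look in a picture, given as the dict that the camera call returned (one of the last four; its "shot" number tells which), for a name from the list of things; names that differ only in an ending like _2 or _b are one class to them, and where a whole thing is asked for, a point or a joint stands for the part that bears it (a point fixed in the world has none). Each returns a list of dicts, best first, with "conf" (0 to 1); they miss things now and then, are a little off and sometimes report something else, mostly with a low value. They report only what shows in the picture. A call takes as long as a camera call.
- spotter.search_frame(picture, label): "uv" ([column, row] in pixels, amid what is visible of it).
- spotter.regions_of(picture, label): "region" (480x640 bool, what is visible of it) and "uv" ([column, row] in pixels, amid what is visible of it).
- spotter.mark_of(picture, label): "uv" ([column, row] in pixels: a listed point, or the origin of a listed thing).
The state is a dict: "time": time; "q": joint angles; "joint_vel": joint speeds; "tau": joint torques, N m; "tcp_pos": TCP position; "tcp_rot": TCP orientation; "wrist_force": force on the tool from outside, world axes, zero at the start; "ft_torque": the same for the moment, N m; "width": finger opening in mm; "finger_force": force on a finger pad.
Only numpy, scipy, OpenCV 4.12 (cv2) and the standard library are available. Lean on these libraries where they do the work, as an engineer would, in place of code of your own. Each camera call takes 0.05 s, during which the arm holds its last target. There are 200 camera calls.

### The job

The print on the cassette in the viewer is to be check-read: take the magnifier out of its stand, hang it by its hook over the viewer's crossbar so that it hangs straight between the posts with the lens on your side of the bar, and let go of it. Only then pull the focus lever with the ball knob towards you exactly three clicks from rest, where cassettes are sharp; a fourth is too far. The lever springs back when let go, so finish still holding it at the third click, and leave the USB stick, slide mailer and specimen pot where they are.

Things in the scene. Friction and masses are not known exactly. Their poses are not given: they have to be found in the camera images.
- viewer: Cassette viewer fixed at the right edge: grey base plate 184 x 74 mm, top 13 mm up. Origin: centre of its underside; x points away from the robot along the base, y left, z up. Near end (x = -70 mm): two posts, 60 mm apart inside, 120 mm high, with the crossbar on top. Behind it a cassette stands in a sliding carrier that the lever draws 6 mm nearer a click; the lever is at the far end.
- bar_top (a point): Middle of the top of the viewer's crossbar: a round horizontal 8 mm steel bar along the viewer's y, 60 mm free between the posts, its top 115 mm above the bench. Below it, 46 mm up, a 6 mm rest bar keeps the hung lens frame from swinging away from the robot.
- magnifier: Black lens frame (50 wide, 52 high, 8 mm thick) below an aluminium hook, black grip tab on top; 0.09 kg. Origin: middle of the hook's ceiling, which rests on the bar; x square to the lens, from lens side to hook lip, y along the hook's slot, z up. Tab: 8 mm thick in x, 22 wide, z = +6 to +40 mm above the origin: pinch across x. Starts upright in its stand, lip away from the robot (to 15 degrees).
- lens_centre (a point): Centre of the magnifier's clear pane, 52 mm below and 9.5 mm in front (-x) of its origin. The hook's slot above is open below, 30 mm long and 11 mm wide (x = -5.5 to +5.5 mm of the origin); the lip on its +x side goes 12 mm down, then flares outward to 18 mm down. The back of the stem and frame is at x = -5.5 mm; the frame spans z = -26 to -78 mm.
- lens_stand: Stand of the magnifier: grey slotted block 40 x 64 x 33 mm fixed to the bench in front of the laptop. Origin: centre of its underside. The frame stands 25 mm deep in its slot with about 1 mm play: pull it straight up.
- focus_lever (a joint): Lever angle, rad: 0 at rest (leaning 33 degrees away from the robot), growing as the knob is pulled towards the robot; 0.209 (12 degrees) a click, third click 0.628, hard stop just past the fourth. The pull at the knob along its path is about 8 N leaving rest, sinks to about 3 N before each click and rises to 8 N again just past it. A spring always returns it to rest.
- knob (a point): Centre of the lever's black ball knob (22 mm diameter) on an 8 mm steel rod, 85 mm from the pivot; moves with the lever in the viewer's x-z plane. At rest it is 46 mm beyond and 71 mm above the pivot. The bearing cheeks beneath end 65 mm above the bench.
- lever_pivot (a point): Middle of the lever's level hinge axle (along the viewer's y), 50 mm above the bench and 50 mm beyond the viewer's origin along its x.
- slide_mailer: Slide mailer, a flat plastic box 30 x 82 x 15 mm, a bystander; origin under its centre.
- specimen_pot: Specimen pot with screw lid, 49 x 49 x 65 mm, a bystander behind the viewer; origin under its centre.
- usb_stick: Black USB stick, 18 x 52 x 8 mm, lying near the viewer's near end, a bystander; origin under its centre.

How it is judged (in metres and radians):
On the way:
1. the magnifier hangs straight on the crossbar, lens to the near side, let go of, with the lever still at rest (distance between magnifier and bar_top below 0.008 m and angle between magnifier's own z axis and vertical below 0.1 rad and angle between the x axis of magnifier and the x axis of viewer, either way round below 0.12 rad and x of lens_centre in the frame of viewer below -0.072 m and contact force between the fingers and magnifier below 0.1 N and contact force between magnifier and viewer above 0.2 N and value of joint focus_lever below 0.1 rad), for 0.3 s.
At the end, for the whole second after the job is handed in: The magnifier hangs on the crossbar (hook within 8 mm of the bar's middle, tilt under 6 and turn under 7 degrees, lens on the near side), untouched by the fingers; the lever is at the third click (0.555 to 0.702 rad), still, held by the fingers with over 0.5 N. Bystanders within 2 cm (distance between magnifier and bar_top below 0.008 m and angle between magnifier's own z axis and vertical below 0.1 rad and angle between the x axis of magnifier and the x axis of viewer, either way round below 0.12 rad and x of lens_centre in the frame of viewer below -0.072 m and contact force between the fingers and magnifier below 0.1 N and contact force between magnifier and viewer above 0.2 N and value of joint focus_lever between 0.555 and 0.702 rad and velocity of joint focus_lever between -0.1 and 0.1 rad/s and contact force between the fingers and focus_lever above 0.5 N); the arm keeps its last pose, push and grip.
It fails at once if the focus lever is pulled over to the fourth click (value of joint focus_lever above 0.744 rad).
It fails at once if the USB stick is moved by more than 2 cm (distance of usb_stick from where it was at the start of the episode above 0.02 m).
It fails at once if the slide mailer is moved by more than 2 cm (distance of slide_mailer from where it was at the start of the episode above 0.02 m).
It fails at once if the specimen pot is moved by more than 2 cm (distance of specimen_pot from where it was at the start of the episode above 0.02 m).
It also fails if it takes over 67 s, if anything falls off the work surface, if the arm or the gripper's body presses on something with over 40 N, if the wrist force passes 120 N, or if a joint passes its speed limit or range.

## Working session

There is one attempt and no reset: what is moved stays moved. The work goes in short steps, Python scripts to look and compute and a shell command to move; the robot and the scene stay as the last step left them, time stands still between calls to the robot, and variables do not carry over. Pictures are saved under pics/ and viewed, at most 10 in all, crops included, and the job is handed in when it is done.

```bash
ls; mkdir -p pics; cat > h.py <<'E'
import numpy as np, cv2
from bench import robot, cams, spotter
def ray(p,uv):
    R=cv2.Rodrigues(np.array(p["rvec"],float))[0]; t=np.array(p["tvec"],float).ravel()
    n=cv2.undistortPoints(np.array([[uv]],float),np.array(p["K"],float),np.array(p["dist"],float)).ravel()
    d=R.T@np.array([n[0],n[1],1]); return -R.T@t, d/np.linalg.norm(d)
def onz(p,uv,z):
    o,d=ray(p,uv); return o+d*(z-o[2])/d[2]
def tri(ps):
    A=np.zeros((3,3));b=np.zeros(3)
    for p,uv in ps:
        o,d=ray(p,uv);M=np.eye(3)-np.outer(d,d);A+=M;b+=M@o
    x=np.linalg.solve(A,b); return x,[np.linalg.norm((np.eye(3)-np.outer(d,d))@(x-o)) for o,d in [ray(*q) for q in ps]]
def proj(p,X): return cv2.projectPoints(np.array(X,float).reshape(-1,3),np.array(p["rvec"],float),np.array(p["tvec"],float),np.array(p["K"],float),np.array(p["dist"],float))[0].reshape(-1,2)
E
python3 - <<'E'
from h import *
np.set_printoptions(precision=1,suppress=True)
P={}
for c in("scene","top"):
    p=P[c]=cams.capture(c); cv2.imwrite(f"pics/{c}0.png",p["pixels"][:,:,::-1]); print(c,ray(p,(320,240)))
for n in["viewer","bar_top","magnifier","lens_centre","lens_stand","knob","lever_pivot","slide_mailer","specimen_pot","usb_stick"]:
    u=[]
    for c in P:
        r=spotter.mark_of(P[c],n); print(n,c,[(np.round(x["uv"],1).tolist(),round(x["conf"],2)) for x in r[:2]])
        if r:u.append((P[c],r[0]["uv"]))
    if len(u)==2: print("   ",*tri(u))
print(robot.state())
E
```

```text
pics
scene (array([189.5, 223.8, 878.5]), array([ 0.3, -0.5, -0.8]))
top (array([ 338.3, -301.5,  959.5]), array([ 0.2, -0. , -1. ]))
viewer scene [([349.9, 249.0], 0.82)]
viewer top [([348.7, 256.7], 0.7), ([289.9, 319.9], 0.56)]
    [ 477.2 -383.4  -13.9] [np.float64(2.2540582031678564), np.float64(2.2540582031677867)]
bar_top scene [([388.6, 224.1], 0.59), ([350.6, 247.4], 0.2)]
bar_top top [([355.2, 285.3], 0.83)]
    [ 404.6 -385.5  114.9] [np.float64(3.3976742955281223), np.float64(3.3976742955280272)]
magnifier scene [([377.5, 283.2], 0.8)]
magnifier top [([286.6, 312.4], 0.7)]
    [ 362.3 -267.6   92.1] [np.float64(1.7275847769745427), np.float64(1.727584776974292)]
lens_centre scene [([383.0, 302.3], 0.95)]
lens_centre top [([293.2, 317.6], 0.64), ([351.2, 228.8], 0.39)]
    [ 352.1 -278.1   19. ] [np.float64(0.9697447116618626), np.float64(0.9697447116618182)]
lens_stand scene [([381.3, 313.5], 0.56)]
lens_stand top [([290.5, 326.0], 0.79)]
    [ 342.6 -270.8   -7.7] [np.float64(5.482521929718122), np.float64(5.482521929718119)]
knob scene [([313.1, 191.0], 0.75)]
knob top 
[... 600 characters left out ...]
6] [np.float64(2.8095358389027494), np.float64(2.8095358389026774)]
usb_stick scene [([415.9, 288.5], 0.64)]
usb_stick top [([337.1, 342.0], 0.79)]
    [ 310.8 -362.1  -13.8] [np.float64(2.7630802495873583), np.float64(2.763080249587406)]
{'time': 1.1, 'q': array([61.7, 24.9,  1.4, 90.1, -0.7, 65. , -4.3]), 'joint_vel': array([-0. ,  0. , -0. , -0. ,  0.1,  0. , -0.1]), 'tau': array([  0. , -66.8,   1. , -31.5,  -0.1,   0. ,   0. ]), 'tcp_pos': array([ 238.1, -577.9,  226.7]), 'tcp_rot': array([[ 0.9,  0.4,  0. ],
       [ 0.4, -0.9, -0. ],
       [ 0. ,  0. , -1. ]]), 'wrist_force': array([0.4, 0.2, 0. ]), 'ft_torque': array([-0.,  0.,  0.]), 'finger_force': 0.0, 'width': 91.82285917025008}
```

View pictures.

View pics/scene0.png

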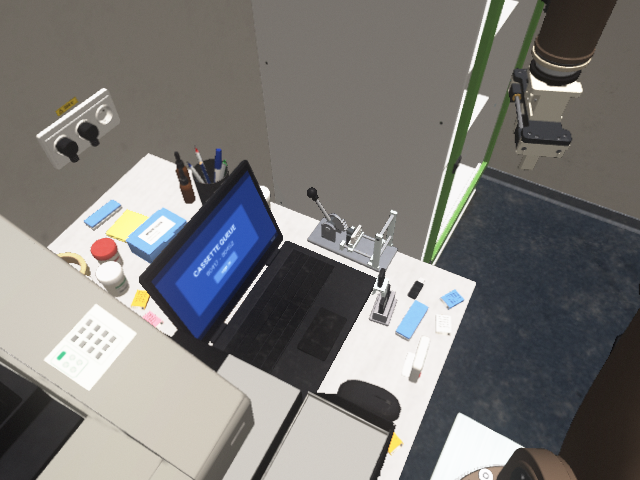

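View pics/top0.png

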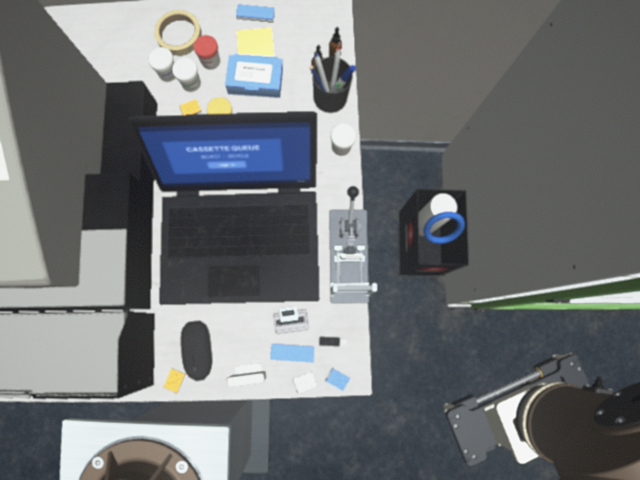

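```bash
python3 - <<'E'
from h import *
np.set_printoptions(precision=1,suppress=True)
P={c:cams.capture(c) for c in("scene","top")}
print("screen corner",*tri([(P["scene"],(247,165)),(P["top"],(317,112))]), tri([(P["scene"],(284,238)),(P["top"],(315,189))]))
for (n,z) in [("magnifier",86),("bar_top",115),("knob",121)]:
    for c in P:
        r=spotter.mark_of(P[c],n)
        if r: print(n,c,onz(P[c],r[0]["uv"],z))
for n in("magnifier","viewer","lens_stand","usb_stick","slide_mailer"):
    r=spotter.regions_of(P["top"],n)
    if r:
        m=r[0]["region"]; print(n,r[0]["conf"],m.sum(),cv2.minAreaRect(np.argwhere(m)[:,::-1].astype(np.float32)))
a=P["scene"]["pixels"][170:330,290:440,::-1]; b=P["top"]["pixels"][180:355,265:390,::-1]
a=cv2.resize(a,(450,480),interpolation=cv2.INTER_CUBIC); b=cv2.resize(b,(343,480),interpolation=cv2.INTER_CUBIC)
cv2.imwrite("pics/crop1.png",np.hstack([a,b]))
E
```

```text
screen corner [ 677.7 -313.8  202.6] [np.float64(3.943345267848851), np.float64(3.943345267848867)] (array([ 602.9, -314. ,   22.1]), [np.float64(0.8439730683209398), np.float64(0.8439730683209362)])
magnifier scene [ 651.5 -303.4   86. ]
magnifier top [ 361.6 -266.4   86. ]
bar_top scene [ 399.3 -381.7  115. ]
bar_top top [ 405.  -386.5  115. ]
knob scene [ 573.1 -381.9  121. ]
knob top [ 572.9 -383.7  121. ]
magnifier 0.85 375 ((288.62164306640625, 315.229736328125), (17.426292419433594, 27.454631805419922), 80.53767395019531)
viewer 0.66 3999 ((352.4286804199219, 244.4361572265625), (118.8741455078125, 48.161380767822266), 89.32596588134766)
lens_stand 0.87 411 ((290.781982421875, 321.2342834472656), (21.212772369384766, 33.91341781616211), 82.23483276367188)
usb_stick 0.57 174 ((332.5, 341.0), (6.0, 25.0), 90.0)
slide_mailer 0.89 787 ((292.4520568847656, 352.1980895996094), (44.964046478271484, 18.3453311920166), 2.2906100749969482)
```

View pics/crop1.png

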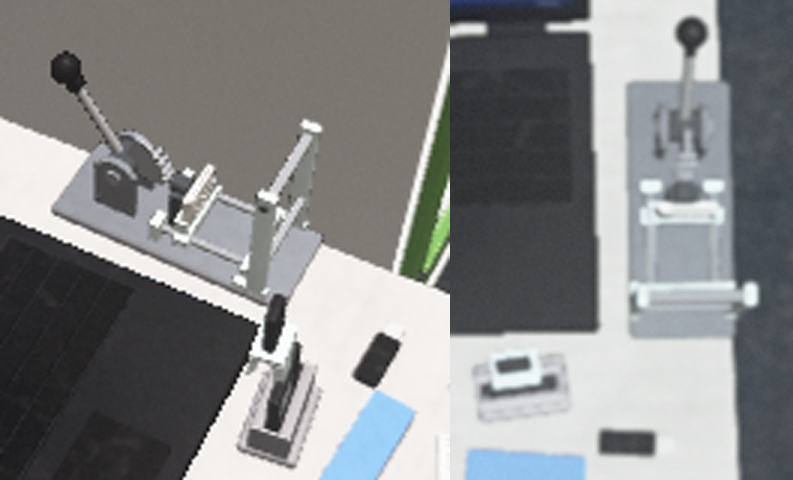

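```bash
cat >> h.py <<'E'
def Rdown(yaw,tilt=0):
    # tool y at angle yaw in the plane, z down; tilt>0: gripper body leans away along tool y
    c,s=np.cos(np.radians(yaw)),np.sin(np.radians(yaw)); y=np.array([c,s,0]); z=np.array([0,0,-1.])
    t=np.radians(tilt); y,z=y*np.cos(t)+z*np.sin(t), z*np.cos(t)-y*np.sin(t)
    return np.c_[np.cross(y,z),y,z]
def rel(pos,R):
    s=robot.state(); R0=np.array(s["tcp_rot"]); 
    return np.round(R0.T@(np.array(pos)-s["tcp_pos"])/10,2).tolist(), np.round(cv2.Rodrigues(R0.T@R)[0].ravel(),3).tolist()
E
python3 - <<'E'
from h import *
np.set_printoptions(precision=1,suppress=True)
p=cams.capture("top"); f=lambda x,y:(265+(x-450)/2.744,180+y/2.743)
for a,b,z in [((478,420),(571,405),33),((474,390),(568,375),33),((497,378),(538,375),90),((640,297),(745,295),115),((628,84),(630,333),13),((729,84),(735,333),13)]:
    A,B=onz(p,f(*a),z),onz(p,f(*b),z); d=B-A; print(A,B,np.degrees(np.arctan2(d[1],d[0])))
print(rel([362,-267,190],Rdown(8)), Rdown(8))
E
```

```text
[ 323.9 -245.8   33. ] [ 335.  -307.9   33. ] -79.89309110910315
[ 343.8 -242.6   33. ] [ 355.  -305.5   33. ] -79.94166425766569
[ 351.3 -260.5   90. ] [ 353.6 -286.3   90. ] -84.78816112658713
[ 402.2 -348.8  115. ] [ 404.5 -414.2  115. ] -87.96226741377008
[ 561.5 -344.3   13. ] [ 384.9 -347.9   13. ] -178.82235493030552
[ 563.2 -416.6   13. ] [ 386.  -420.9   13. ] -178.6284015376715
([23.3, -24.03, 3.67], [0.0, 0.0, -1.32]) [[-0.1  1.   0. ]
 [ 1.   0.1  0. ]
 [ 0.   0.  -1. ]]
```

```bash
python3 -m inch '[[[23.1,-23.5,0],[0,0,-1.3]],[[23.1,-23.5,0],[0,0,-1.3]],[[23.1,-23.5,0],[0,0,-1.3]],[[23.1,-23.5,0],[0,0,-1.3]],[[23.1,-23.5,0],[0,0,-1.3]],[[23.1,-23.5,0],[0,0,-1.3]],[[23.1,-23.5,0],[0,0,-1.3]],[[23.1,-23.5,0],[0,0,-1.3]],[[23.1,-23.5,0],[0,0,-1.3]],[[23.1,-23.5,0],[0,0,-1.3]]]' 1
python3 - <<'E'
from h import *
np.set_printoptions(precision=1,suppress=True)
s=cams.capture("scene");t=cams.capture("top"); f=lambda x,y:(265+(x-450)/2.744,180+y/2.743)
print(onz(t,f(517,366),126),tri([(s,(383,269.5)),(t,f(517,366))]))
r=spotter.mark_of(s,"magnifier");print(r[:1])
# predicted tab corners for hypotheses, scene view
for X in [(356,-272),(362,-267),(350,-274)]:
    c,sn=np.cos(.16),np.sin(.16); q=[[X[0]+a*c-b*sn,X[1]+a*sn+b*c,z] for z in(126,92) for a,b in((-4,-11),(4,-11),(4,11),(-4,11))]
    print(X,"scene crop",((proj(s,q)-[290,170])*3).round().tolist(),"\n  top crop",((proj(t,q)-[265,180])*2.744+[450,0]).round().tolist())
cv2.imwrite("pics/s2.png",cv2.resize(s["pixels"][200:340,310:460,::-1],(750,600)[:2],interpolation=cv2.INTER_CUBIC))
E
```

```text
time: 2.63
tcp_pos: [363.4, -270.2, 227.2]
tcp_rot: [[-0.081, 0.997, 0.001], [0.997, 0.081, -0.0], [-0.0, 0.001, -1.0]]
wrist_force: [-0.7, -0.2, 0.3]
width: 92.0
finger_force: 0.0
[ 358.2 -274.1  126. ] (array([ 358.9, -274. ,  130.9]), [np.float64(0.9322475131777189), np.float64(0.9322475131775877)])
[{'uv': [381.5, 280.6], 'conf': 0.62}]
(356, -272) scene crop [[295.0, 296.0], [282.0, 292.0], [271.0, 320.0], [284.0, 324.0], [289.0, 327.0], [277.0, 323.0], [266.0, 352.0], [279.0, 356.0]] 
  top crop [[532.0, 374.0], [531.0, 361.0], [495.0, 366.0], [496.0, 379.0], [533.0, 375.0], [532.0, 362.0], [497.0, 367.0], [499.0, 380.0]]
(362, -267) scene crop [[282.0, 298.0], [269.0, 294.0], [258.0, 322.0], [271.0, 326.0], [277.0, 329.0], [264.0, 325.0], [254.0, 353.0], [266.0, 357.0]] 
  top crop [[524.0, 364.0], [523.0, 350.0], [487.0, 356.0], [488.0, 369.0], [526.0, 365.0], [524.0, 352.0], [489.0, 357.0], [491.0, 370.0]]
(350, -274) scene crop [[305.0, 297.0], [292.0, 294.0], [282.0, 322.0], [295.0, 326.0], [300.0, 329.0], [287.0, 325.0], [277.0, 353.0], [289.0, 357.0]] 
  top crop [[535.0, 384.0], [534.0, 371.0], [498.0, 376.0], [499.0, 389.0], [536.0, 384.0], [535.0, 372.0], [500.0, 377.0], [502.0, 389.0]]
```

View pics/s2.png

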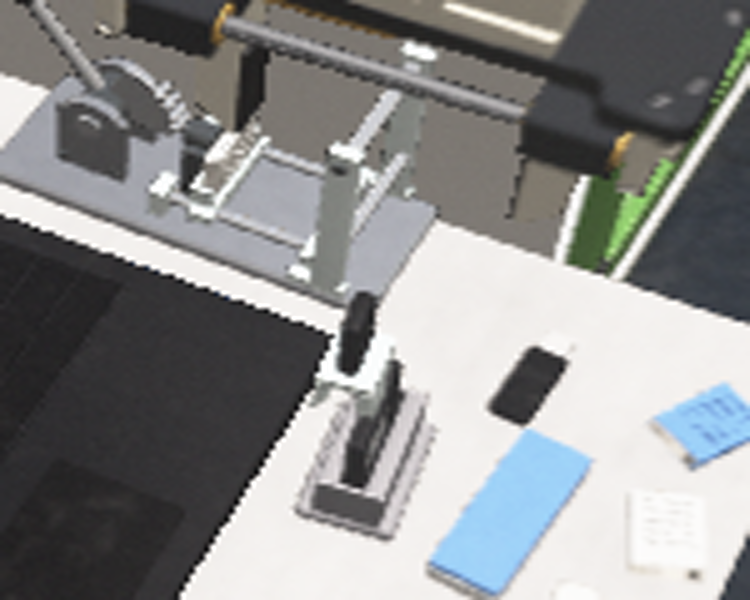

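```bash
python3 -m inch '[[[-0.24,-0.51,4],[0,0,-0.077]],[[-0.24,-0.51,8],[0,0,-0.077]],[[-0.24,-0.51,10],[0,0,-0.077]],[[-0.24,-0.51,11],[0,0,-0.077]],[[-0.24,-0.51,12],[0,0,-0.077]],[[-0.24,-0.51,12.8],[0,0,-0.077]],[[-0.24,-0.51,12.8],[0,0,-0.077]]]'
python3 - <<'E'
from h import *
s=cams.capture("scene");t=cams.capture("top")
a=cv2.resize(s["pixels"][220:340,340:440,::-1],(400,480),interpolation=cv2.INTER_CUBIC);b=cv2.resize(t["pixels"][250:370,240:340,::-1],(400,480),interpolation=cv2.INTER_CUBIC)
cv2.imwrite("pics/c3.png",np.hstack([a,b]))
E
```

```text
time: 3.37
tcp_pos: [357.2, -275.6, 98.2]
tcp_rot: [[-0.145, 0.989, -0.0], [0.989, 0.145, 0.0], [0.0, -0.0, -1.0]]
wrist_force: [-0.4, 0.5, 0.1]
width: 91.9
finger_force: 0.0
```

View pics/c3.png

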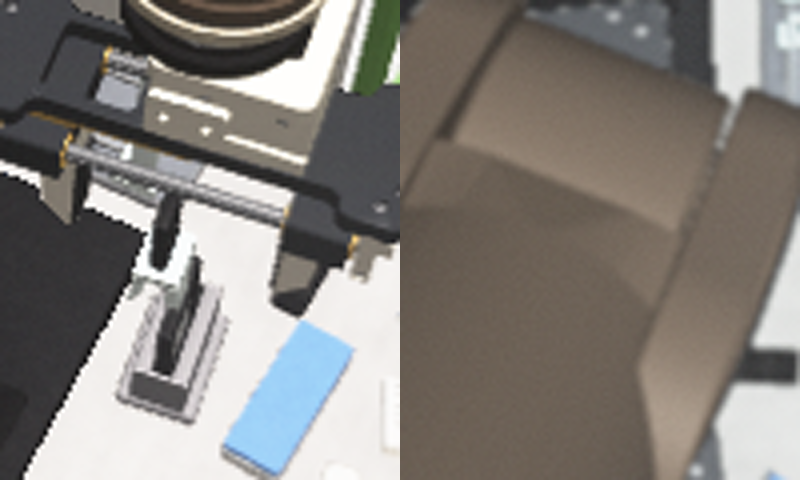

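```bash
python3 -m inch '[[[0.1,0.15,0],[0,0,0]],[[0.1,0.15,0],[0,0,0]],[[0.1,0.15,0],[0,0,0]]]' 0.25; python3 -m inch '[[[0,0,0],[0,0,0]],[[0,0,0],[0,0,0]],[[0,0,0],[0,0,0]],[[0,0,0],[0,0,0]],[[0,0,0],[0,0,0]],[[0,0,0],[0,0,0]],[[0,0,0],[0,0,0]]]' 0.25
```

```text
time: 3.72
tcp_pos: [359.1, -274.4, 99.4]
tcp_rot: [[-0.146, 0.989, 0.001], [0.989, 0.146, -0.001], [-0.001, 0.001, -1.0]]
wrist_force: [0.6, -0.4, -0.7]
width: 76.3
finger_force: 0.0
time: 4.3
tcp_pos: [358.6, -274.2, 98.7]
tcp_rot: [[-0.146, 0.989, -0.0], [0.989, 0.146, 0.0], [0.0, -0.0, -1.0]]
wrist_force: [-0.5, 0.2, 0.5]
width: 29.9
finger_force: 0.0
```

```bash
python3 -m inch '[[[0,0,0],[0,0,0]],[[0,0,0],[0,0,0]],[[0,0,0],[0,0,0]],[[0,0,0],[0,0,0]],[[0,0,0],[0,0,0]],[[0,0,0],[0,0,0]],[[0,0,0],[0,0,0]]]' 0;python3 -m inch '[[[0,0,0],[0,0,0]],[[0,0,0],[0,0,0]],[[0,0,0],[0,0,0]]]'
```

```text
time: 4.88
tcp_pos: [358.5, -274.2, 98.7]
tcp_rot: [[-0.146, 0.989, -0.0], [0.989, 0.146, -0.0], [-0.0, -0.0, -1.0]]
wrist_force: [0.9, -0.9, -0.4]
width: 7.7
finger_force: 30.0
time: 5.13
tcp_pos: [358.5, -274.2, 98.7]
tcp_rot: [[-0.146, 0.989, 0.0], [0.989, 0.146, -0.0], [-0.0, 0.0, -1.0]]
wrist_force: [-0.1, -0.5, -0.3]
width: 7.8
finger_force: 30.0
```

```bash
python3 -m inch '[[[0,0,-0.5],[0,0,0]],[[0,0,-1.2],[0,0,0]],[[0,0,-2.2],[0,0,0]],[[0,0,-3.5],[0,0,0]],[[0,0,-5],[0,0,0]],[[0,0,-6.5],[0,0,0]],[[0,0,-8],[0,0,0]],[[0,0,-8],[0,0,0]]]'
python3 - <<'E'
from h import *
print(rel([358.5,-385,180],Rdown(1.5)))
E
```

```text
time: 5.8
tcp_pos: [360.1, -275.0, 182.1]
tcp_rot: [[-0.146, 0.989, 0.004], [0.989, 0.146, -0.003], [-0.004, 0.004, -1.0]]
wrist_force: [1.0, 0.6, -0.7]
width: 7.3
finger_force: 30.0
([-10.86, -1.77, 0.25], [0.004, 0.003, 0.121])
```

```bash
python3 -m inch '[[[-2,-0.3,0],[0,0,0.04]],[[-4.5,-0.8,0],[0,0,0.08]],[[-7.5,-1.2,0],[0,0,0.12]],[[-9.5,-1.6,0],[0,0,0.12]],[[-10.9,-1.7,0],[0,0,0.12]],[[-10.9,-1.7,0],[0,0,0.12]],[[-10.9,-1.7,0],[0,0,0.12]]]'
python3 - <<'E'
from h import *
np.set_printoptions(precision=1,suppress=True)
P={c:cams.capture(c) for c in("scene","top")}
for n in("magnifier","bar_top","lens_centre"):
    u=[]
    for c in P:
        r=spotter.mark_of(P[c],n)
        if r:u.append((P[c],r[0]["uv"])); print(n,c,np.array(r[0]["uv"]),round(r[0]["conf"],2))
    if len(u)==2: print(*tri(u))
a=cv2.resize(P["scene"]["pixels"][180:300,340:440,::-1],(400,480),interpolation=cv2.INTER_CUBIC);b=cv2.resize(P["top"]["pixels"][230:350,300:400,::-1],(400,480),interpolation=cv2.INTER_CUBIC)
cv2.imwrite("pics/c4.png",np.hstack([a,b])); print(robot.state()["tcp_pos"])
E
```

```text
time: 6.38
tcp_pos: [357.7, -384.2, 178.4]
tcp_rot: [[-0.026, 1.0, -0.0], [1.0, 0.026, 0.001], [0.001, -0.0, -1.0]]
wrist_force: [-0.4, 1.1, -0.6]
width: 7.5
finger_force: 30.0
magnifier scene [413.1 216.6] 0.85
bar_top scene [389.4 225.4] 0.95
bar_top top [354.6 285.9] 0.9
[ 403.1 -384.8  112.7] [np.float64(4.07335181486897), np.float64(4.073351814869029)]
lens_centre scene [409.7 237.2] 0.65
[ 357.9 -384.   178.9]
```

View pics/c4.png

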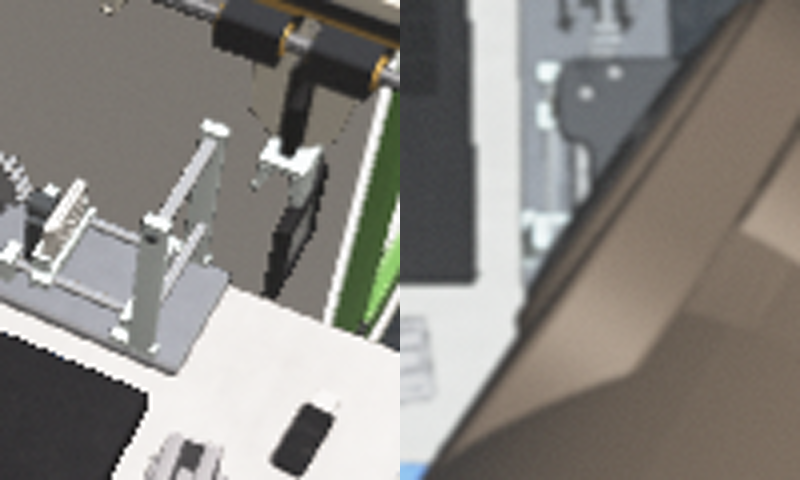

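```bash
python3 - <<'E'
from h import *
np.set_printoptions(precision=1,suppress=True)
s=cams.capture("scene"); t=cams.capture("top")
print("mag",onz(s,(413.1,216.6),166), robot.state()["tcp_pos"])
# bar ends in scene crop c4: tops of posts
f=lambda x,y:(340+x/4,180+y/4)
for q,z in [((154,222),120),((214,129),120),((160,215),115),((207,142),115)]: print(q,onz(s,f(*q),z))
for q,z in [((633,297),120),((755,295),120)]: print(onz(t,(265+(q[0]-450)/2.744,180+q[1]/2.743),z))
# predicted hook top corners (30 x ~22) for TCP-based origin in c4 scene crop
c=robot.state()["tcp_pos"]; q=[[c[0]+a,c[1]+b,c[2]-6.7] for a,b in((-13.5,-15),(-13.5,15),(9,15),(9,-15))]
print((proj(s,q)-[340,180])*4)
q=[[404+a,-384+b,z] for a,b,z in((0,-34,120),(0,34,120),(0,0,115))]; print((proj(s,q)-[340,180])*4)
for i in range(3):
    for n in ("bar_top","magnifier"):
        s=cams.capture("scene"); r=spotter.mark_of(s,n); print(n,onz(s,r[0]["uv"],115 if n=="bar_top" else 166))
E
```

```text
mag [ 356.1 -383.8  166. ] [ 357.8 -384.2  178.8]
(154, 222) [ 404.2 -347.2  120. ]
(214, 129) [ 404.7 -414.2  120. ]
(160, 215) [ 405.  -356.3  115. ]
(207, 142) [ 405.5 -409.1  115. ]
[ 401.7 -344.2  120. ]
[ 404.2 -419.8  120. ]
[[332.  125.2]
 [305.2 168.9]
 [259.3 149.9]
 [286.7 106.9]]
[[218.6 124.5]
 [157.  218.2]
 [187.4 177.1]]
bar_top [ 403.4 -392.8  115. ]
magnifier [ 363.5 -387.4  166. ]
bar_top [ 401.9 -389.3  115. ]
magnifier [ 356.5 -382.8  166. ]
bar_top [ 396.6 -385.9  115. ]
magnifier [ 359.1 -380.2  166. ]
```

```bash
python3 -m inch '[[[0,0,1],[0,0,0]],[[0,0,2],[0,0,0]],[[0,0.5,2.5],[0,0,0]],[[0,1.5,2.5],[0,0,0]],[[0,2.5,2.5],[0,0,0]],[[0,3.3,2.5],[0,0,0]],[[0,3.8,2.5],[0,0,0]],[[0,4,2.5],[0,0,0]],[[0,4,2.5],[0,0,0]],[[0,4,2.5],[0,0,0]]]'
python3 - <<'E'
from h import *
P={c:cams.capture(c) for c in("scene","top")}
a=cv2.resize(P["scene"]["pixels"][190:270,360:430,::-1],(525,600),interpolation=cv2.INTER_CUBIC)
cv2.imwrite("pics/c5.png",a); print(robot.state()["tcp_pos"],robot.state()["wrist_force"])
E
```

```text
time: 8.32
tcp_pos: [397.6, -383.4, 153.8]
tcp_rot: [[-0.027, 1.0, -0.0], [1.0, 0.027, -0.0], [-0.0, -0.0, -1.0]]
wrist_force: [-0.1, -0.3, -1.3]
width: 7.7
finger_force: 30.0
[ 397.20655362 -383.58398756  153.79252155] [ 0.13841278  0.49948837 -0.6474489 ]
```

View pics/c5.png

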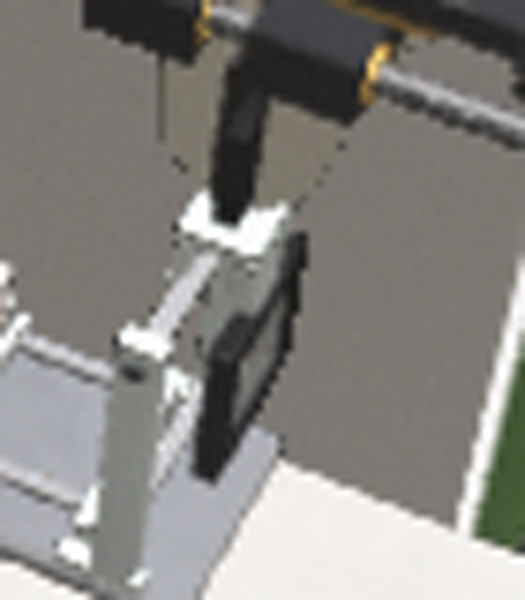

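```bash
python3 -m inch '[[[0,0.2,0],[0,0,0]],[[0,0.4,0],[0,0,0]],[[0,0.5,0],[0,0,0]],[[0,0.5,0],[0,0,0]]]' | sed -n 2,4p; python3 -m inch '[[[0,0.1,0],[0,0,0]],[[0,0.2,0],[0,0,0]],[[0,0.2,0],[0,0,0]],[[0,0.2,0],[0,0,0]]]'| sed -n 2,4p;
```

```text
tcp_pos: [403.0, -383.3, 153.8]
tcp_rot: [[-0.027, 1.0, 0.0], [1.0, 0.027, -0.0], [-0.0, 0.0, -1.0]]
wrist_force: [-0.2, -0.3, -1.5]
tcp_pos: [404.7, -383.2, 153.7]
tcp_rot: [[-0.027, 1.0, -0.0], [1.0, 0.027, -0.0], [-0.0, -0.0, -1.0]]
wrist_force: [-0.6, -0.3, -1.8]
```

```bash
python3 -m inch '[[[0,0.1,0],[0,0,0]],[[0,0.15,0],[0,0,0]],[[0,0.15,0],[0,0,0]],[[0,0.15,0],[0,0,0]]]'| sed -n 2,4p;
```

```text
tcp_pos: [406.2, -383.2, 153.7]
tcp_rot: [[-0.027, 1.0, -0.0], [1.0, 0.027, 0.0], [0.0, -0.0, -1.0]]
wrist_force: [0.0, 0.2, -0.9]
```

```bash
for i in 1 ; do python3 -m inch '[[[0,0.1,0],[0,0,0]],[[0,0.15,0],[0,0,0]],[[0,0.15,0],[0,0,0]],[[0,0.15,0],[0,0,0]]]'| sed -n 2,4p; done
```

```text
tcp_pos: [407.7, -383.1, 153.7]
tcp_rot: [[-0.027, 1.0, -0.0], [1.0, 0.027, -0.0], [-0.0, -0.0, -1.0]]
wrist_force: [0.2, 0.3, -1.6]
```

```bash
python3 -m inch '[[[0,0.1,0],[0,0,0]],[[0,0.1,0],[0,0,0]],[[0,0.1,0],[0,0,0]]]'| sed -n 2,4p; 
```

```text
tcp_pos: [408.3, -383.2, 153.6]
tcp_rot: [[-0.027, 1.0, -0.001], [1.0, 0.027, 0.0], [0.0, -0.001, -1.0]]
wrist_force: [-1.6, -0.6, -0.9]
```

```bash
python3 -m inch '[[[0,0.1,0],[0,0,0]],[[0,0.1,0],[0,0,0]],[[0,0.1,0],[0,0,0]]]'| sed -n 2,4p; 
```

```text
tcp_pos: [408.6, -383.2, 153.6]
tcp_rot: [[-0.026, 1.0, -0.002], [1.0, 0.026, 0.0], [0.0, -0.002, -1.0]]
wrist_force: [-4.7, 0.8, 2.1]
```

```bash
python3 -m inch '[[[0,-0.3,0],[0,0,0]],[[0,-0.3,0.3],[0,0,0]],[[0,-0.3,0.7],[0,0,0]],[[0,-0.3,1],[0,0,0]],[[0,-0.3,1.3],[0,0,0]],[[0,-0.3,1.3],[0,0,0]],[[0,-0.3,1.3],[0,0,0]]]'
```

```text
time: 10.83
tcp_pos: [406.8, -383.0, 140.4]
tcp_rot: [[-0.027, 1.0, -0.0], [1.0, 0.027, 0.0], [0.0, -0.0, -1.0]]
wrist_force: [-0.9, -0.2, -1.3]
width: 7.9
finger_force: 30.0
```

```bash
python3 -m inch '[[[0,0,0.2],[0,0,0]],[[0,0,0.5],[0,0,0]],[[0,0,0.8],[0,0,0]],[[0,0,1],[0,0,0]],[[0,0,1],[0,0,0]]]'
python3 - <<'E'
from h import *
s=cams.capture("scene")
a=cv2.resize(s["pixels"][190:270,360:430,::-1],(525,600),interpolation=cv2.INTER_CUBIC)
cv2.imwrite("pics/c6.png",a)
E
```

```text
time: 11.25
tcp_pos: [406.5, -382.9, 130.2]
tcp_rot: [[-0.027, 1.0, -0.001], [1.0, 0.027, 0.001], [0.001, -0.001, -1.0]]
wrist_force: [-0.4, -0.7, -0.2]
width: 8.1
finger_force: 30.0
```

View pics/c6.png

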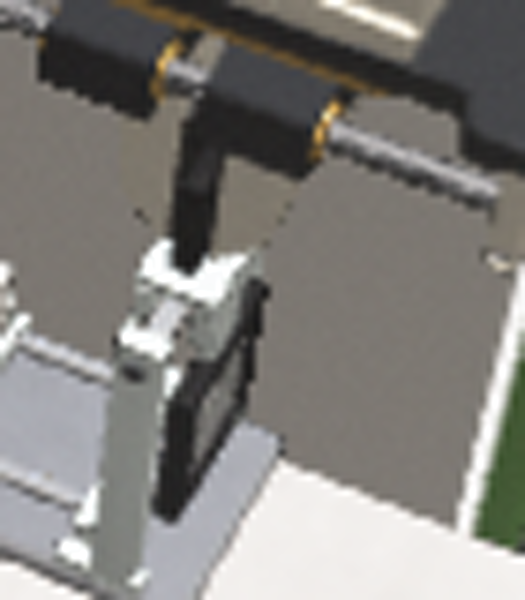

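```bash
python3 -m inch '[[[0,0,0.1],[0,0,0]],[[0,0,0.2],[0,0,0]],[[0,0,0.2],[0,0,0]],[[0,0,0.2],[0,0,0]]]'| sed -n 2,4p;python3 -m inch '[[[0,0,0.1],[0,0,0]],[[0,0,0.1],[0,0,0]],[[0,0,0.1],[0,0,0]]]'| sed -n 2,4p
```

```text
tcp_pos: [406.7, -383.1, 128.7]
tcp_rot: [[-0.027, 1.0, -0.0], [1.0, 0.027, -0.0], [-0.0, -0.0, -1.0]]
wrist_force: [-1.4, 0.4, -0.7]
tcp_pos: [406.7, -383.2, 127.7]
tcp_rot: [[-0.027, 1.0, 0.0], [1.0, 0.027, -0.0], [-0.0, 0.0, -1.0]]
wrist_force: [0.2, 0.1, -0.5]
```

```bash
python3 -m inch '[[[0,0,0.1],[0,0,0]],[[0,0,0.1],[0,0,0]],[[0,0,0.1],[0,0,0]]]'| sed -n 2,4p;python3 -m inch '[[[0,0,0.1],[0,0,0]],[[0,0,0.1],[0,0,0]],[[0,0,0.1],[0,0,0]]]'| sed -n 2,4p
```

```text
tcp_pos: [406.8, -383.3, 127.6]
tcp_rot: [[-0.027, 1.0, 0.0], [1.0, 0.027, -0.001], [-0.001, 0.0, -1.0]]
wrist_force: [-1.7, 2.5, 8.2]
tcp_pos: [406.8, -383.4, 127.5]
tcp_rot: [[-0.027, 1.0, 0.001], [1.0, 0.027, -0.001], [-0.001, 0.001, -1.0]]
wrist_force: [-4.9, 3.0, 18.5]
```

```bash
python3 -m inch '[[[0,0,-0.18],[0,0,0]],[[0,0,-0.18],[0,0,0]],[[0,0,-0.18],[0,0,0]]]'| sed -n 2,4p; python3 -m inch '[[[0,0,0],[0,0,0]],[[0,0,0],[0,0,0]],[[0,0,0],[0,0,0]],[[0,0,0],[0,0,0]],[[0,0,0],[0,0,0]],[[0,0,0],[0,0,0]]]' 0.4
```

```text
tcp_pos: [406.7, -383.3, 127.7]
tcp_rot: [[-0.027, 1.0, 0.0], [1.0, 0.027, -0.0], [-0.0, 0.0, -1.0]]
wrist_force: [-2.2, 0.5, 4.7]
time: 13.13
tcp_pos: [406.7, -383.2, 127.5]
tcp_rot: [[-0.027, 1.0, -0.0], [1.0, 0.027, 0.0], [0.0, -0.0, -1.0]]
wrist_force: [0.1, 0.5, 0.5]
width: 36.2
finger_force: 0.0
```

```bash
python3 -m inch '[[[0,0,-1],[0,0,0]],[[0,0,-3],[0,0,0]],[[0,0,-6],[0,0,0]],[[0,0,-9],[0,0,0]],[[0,0,-12],[0,0,0]],[[0,0,-12],[0,0,0]]]'
python3 - <<'E'
from h import *
s=cams.capture("scene");t=cams.capture("top")
np.set_printoptions(precision=1,suppress=True)
for n,z in (("knob",121),("magnifier",115)):
  for p in(s,t):
    r=spotter.mark_of(p,n); print(n,[(onz(p,x["uv"],z),x["conf"]) for x in r[:1]])
a=cv2.resize(s["pixels"][170:270,300:430,::-1],(780,600),interpolation=cv2.INTER_CUBIC)
cv2.imwrite("pics/c7.png",a)
E
```

```text
time: 13.63
tcp_pos: [409.2, -384.7, 254.4]
tcp_rot: [[-0.027, 1.0, 0.008], [1.0, 0.027, -0.006], [-0.006, 0.007, -1.0]]
wrist_force: [1.1, -0.8, 0.6]
width: 37.1
finger_force: 0.0
knob [(array([ 570.8, -383.2,  121. ]), 0.56)]
knob [(array([ 576.3, -382.7,  121. ]), 0.54)]
magnifier [(array([ 406.6, -376.1,  115. ]), 0.58)]
magnifier []
```

View pics/c7.png

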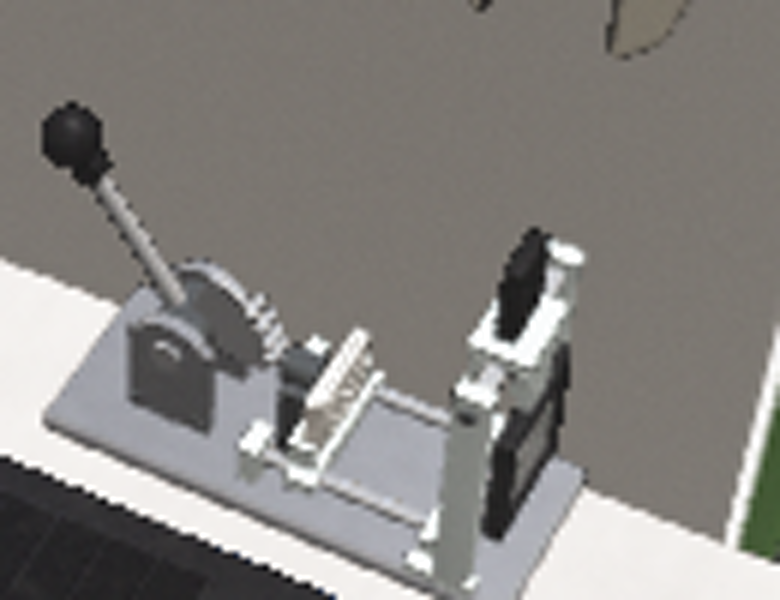

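```bash
python3 - <<'E'
from h import *
print(rel([595,-382,200],Rdown(1.5,15)))
E
```

```text
([-0.44, 18.89, 4.62], [0.26, -0.001, 0.001])
```

```bash
python3 -m inch '[[[0,3,0],[0,0,0]],[[-0.2,7,0],[0.05,0,0]],[[-0.4,11,0],[0.13,0,0]],[[-0.4,15,1],[0.2,0,0]],[[-0.4,18,3],[0.26,0,0]],[[-0.4,18.9,4.6],[0.26,0,0]],[[-0.4,18.9,4.6],[0.26,0,0]],[[-0.4,18.9,4.6],[0.26,0,0]]]' 0.6
python3 - <<'E'
from h import *
print(rel([569.1,-382,108.4],Rdown(1.5,15)))
E
```

```text
time: 14.6
tcp_pos: [595.2, -381.3, 198.4]
tcp_rot: [[-0.028, 0.965, -0.261], [1.0, 0.028, -0.005], [0.002, -0.261, -0.965]]
wrist_force: [-1.5, -0.5, 0.1]
width: 55.4
finger_force: 0.0
([-0.02, -0.17, 9.37], [-0.003, -0.002, 0.002])
```

```bash
python3 -m inch '[[[0,-0.15,2.5],[0,0,0]],[[0,-0.15,5],[0,0,0]],[[0,-0.15,6.5],[0,0,0]],[[0,-0.15,7.5],[0,0,0]],[[0,-0.15,8.5],[0,0,0]],[[0,-0.15,9.3],[0,0,0]],[[0,-0.15,9.3],[0,0,0]],[[0,-0.15,9.3],[0,0,0]]]'
python3 - <<'E'
from h import *
s=cams.capture("scene"); np.set_printoptions(precision=1,suppress=True)
a=cv2.resize(s["pixels"][140:260,270:410,::-1],(700,600),interpolation=cv2.INTER_CUBIC)
S=robot.state(); k=S["tcp_pos"]-13*np.array(S["tcp_rot"])[:,2]
print(S["tcp_pos"],(proj(s,[S["tcp_pos"],k])-[270,140])*5, [(x["uv"],x["conf"],(np.array(x["uv"])-[270,140])*5) for x in spotter.mark_of(s,"knob")[:1]])
cv2.imwrite("pics/c8.png",a)
E
```

```text
time: 15.27
tcp_pos: [570.4, -383.1, 112.7]
tcp_rot: [[-0.027, 0.966, -0.256], [1.0, 0.026, -0.007], [-0.0, -0.256, -0.967]]
wrist_force: [0.3, 0.7, 0.3]
width: 55.0
finger_force: 0.0
[ 570.9 -383.   113. ] [[214.4 269.7]
 [206.6 245.6]] [([312.7, 191.0], 0.58, array([213.5, 255. ]))]
```

View pics/c8.png

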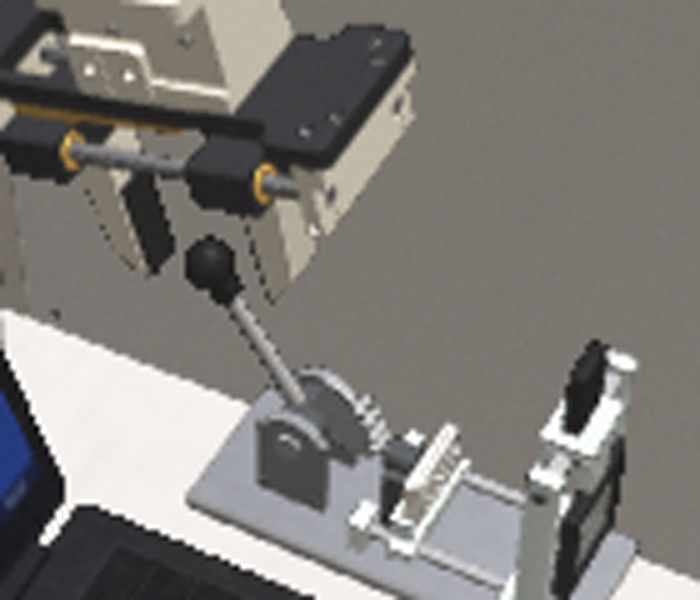

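```bash
python3 -m inch '[[[0,0,0.3],[0,0,0]],[[0,0,0.5],[0,0,0]],[[0,0,0.5],[0,0,0]]]'|sed -n 2,4p; python3 -m inch '[[[0,0,0],[0,0,0]],[[0,0,0],[0,0,0]],[[0,0,0],[0,0,0]],[[0,0,0],[0,0,0]],[[0,0,0],[0,0,0]],[[0,0,0],[0,0,0]],[[0,0,0],[0,0,0]]]' 0.3
```

```text
tcp_pos: [569.0, -382.7, 106.9]
tcp_rot: [[-0.027, 0.966, -0.257], [1.0, 0.026, -0.007], [0.0, -0.257, -0.966]]
wrist_force: [0.2, -0.5, 0.5]
time: 16.2
tcp_pos: [569.1, -382.8, 107.2]
tcp_rot: [[-0.027, 0.966, -0.257], [1.0, 0.026, -0.007], [-0.0, -0.257, -0.966]]
wrist_force: [0.4, 0.3, 0.5]
width: 27.4
finger_force: 0.0
```

```bash
python3 -m inch '[[[0,0,0],[0,0,0]],[[0,0,0],[0,0,0]],[[0,0,0],[0,0,0]],[[0,0,0],[0,0,0]],[[0,0,0],[0,0,0]],[[0,0,0],[0,0,0]],[[0,0,0],[0,0,0]]]' 0
```

```text
time: 16.78
tcp_pos: [569.2, -382.8, 107.2]
tcp_rot: [[-0.027, 0.966, -0.257], [1.0, 0.026, -0.007], [-0.0, -0.257, -0.966]]
wrist_force: [1.5, 0.8, -0.7]
width: 20.2
finger_force: 30.0
```

```bash
python3 - <<'E'
from h import *
print(rel([565.7,-382.7,109.8],Rdown(1.5,33)),robot.state()["q"])
E
```

```text
([0.02, -0.41, -0.16], [0.316, 0.0, 0.001]) [ 32.63010429  44.98311744 -12.79065799  73.79719131  15.43902879
  76.36203756  18.41078147]
```

```bash
python3 -m inch '[[[0,0,0],[0,0,0]],[[0,0,0],[0,0,0]],[[0,0,0],[0,0,0]],[[0,0,0],[0,0,0]],[[0,-0.15,-0.03],[0.1,0,0]],[[0,-0.3,-0.08],[0.2,0,0]],[[0,-0.4,-0.15],[0.316,0,0]],[[0,-0.4,-0.15],[0.316,0,0]],[[0,-0.4,-0.15],[0.316,0,0]],[[0,-0.4,-0.15],[0.316,0,0]]]' 0.5
python3 - <<'E'
from h import *
np.set_printoptions(precision=1,suppress=True)
s=cams.capture("scene"); S=robot.state(); print(S["q"],S["width"])
for d in(0,13): print(proj(s,S["tcp_pos"]-d*np.array(S["tcp_rot"])[:,2]))
for i in range(3):
    print([(np.array(x["uv"]),x["conf"]) for x in spotter.mark_of(s,"knob")[:1]]); 
    r=spotter.regions_of(s,"knob")
    if r: ys,xs=np.nonzero(r[0]["region"]); print(r[0]["uv"],len(xs),xs.min(),xs.max(),ys.min(),ys.max())
    s=cams.capture("scene")
g=s["pixels"][182:204,300:330].mean(2); print(g.astype(int)//10)
E
```

```text
time: 17.62
tcp_pos: [565.8, -383.3, 109.6]
tcp_rot: [[-0.027, 0.839, -0.543], [1.0, 0.022, -0.015], [-0.001, -0.543, -0.84]]
wrist_force: [-0.4, -0.6, 0.6]
width: 45.7
finger_force: 0.0
[26.1 55.7 -8.2 57.  18.3 98.7 18.8] 46.01616671667786
[[315.3 195.3]]
[[312.2 190.4]]
[(array([311. , 194.5]), 0.92)]
[331.0, 218.0] 384 307 347 188 230
[(array([308.5, 193.8]), 0.88)]
[328.6, 216.3] 409 307 346 187 230
[(array([313.3, 190.9]), 0.69)]
[[ 5  5  5 11 11 11 11 11 11 11 11 11  6 11 11 11 11 11  9 22 22 22 22 22
  22 22 22 22 12 11]
 [ 5  5  5  3 11 11 11 11 12 12 11 11 12 11 11 11 11 11 11 15 22 22 22 22
  22 22 22 22 13 11]
 [ 5  5  5  5 11 12 11 12 12 11 11 12 11  6 11 11 11 11 11 11 23 22 22 22
  22 22 22 22 22 12]
 [ 5  5  5  5  5 11 12 12 11 12 11 12 11 12  7 11 11 11 11 11 14 22 22 22
  22 22 22 22 22 12]
 [ 5  5  5  5  5  3 11 11 11 12 11 11 11 11 12 11 11 11 11 11 11 21 22 22
  22 22 22 22 22 19]
 [ 5  5  5  5  5  4 11 11 11 11 11  3  3 11 11  6 11 11 11 11 11 12 22 22
  22 22 22 22 22 11]
 [ 5  5  5  5  5  5  5 11 11  4  4  4  4  4  3 11  7 11 11 11 11 11 21 22
  22 22 22 22 16
[... 730 characters left out ...]
1 12  7 11 11
   9 11 12 12 11 12]
 [11 11 11 13  5  5  5  5 11  4  4  4  3  3  3  4  4  3  3 11 11 11 11 11
  11 11 11 12 11 12]
 [11 11 11 17 13  5  4 11 12 11 12 12  3  3  3  3  4  4 11 11 11 11 11 12
  12 11 11 12 11 11]
 [12 11  6 11 15  5  4 11 12 11 11 11  4  3  3  3  3 13 12 12 11 12 11 12
  11 11 11 12 11 12]
 [12 12 12 12 12 12 11 11 11 12 12 11 11  4  4  3  7 16 17 11 11 11 11 12
  11 11 12 11 11 11]
 [12 11 12 11 11 11 11 12 12 12 11 12 11 11 12  6 10 15 17  9 11 12 11 11
  11 12 12 12 11 12]
 [11 12 11 11 11 11 11 12 11 11 11 11 11 12 12 11  8 12 15 17 12 11 12 12
  11 11 12 12 11 12]
 [12 11 11 12 11 12 12 11 11 12 11 12 12 11 12 12  5  9 14 16 18 11 12 11
  11 11 11 11 11 12]]
```

```bash
python3 -m inch '[[[0,0,0.2],[0,0,0]],[[0,0,0.4],[0,0,0]],[[0,0,0.4],[0,0,0]]]'|sed -n 2,4p; python3 -m inch '[[[0,0,0],[0,0,0]],[[0,0,0],[0,0,0]],[[0,0,0],[0,0,0]],[[0,0,0],[0,0,0]],[[0,0,0],[0,0,0]],[[0,0,0],[0,0,0]],[[0,0,0],[0,0,0]],[[0,0,0],[0,0,0]]]' 0; python3 - <<'E'
from h import *
s=cams.capture("scene");np.set_printoptions(precision=1,suppress=True)
S=robot.state();R=np.array(S["tcp_rot"])
for d in(0,13): print(proj(s,S["tcp_pos"]-d*R[:,2]))
g=s["pixels"][182:204,300:330].mean(2); print(g.astype(int)//10)
E
```

```text
tcp_pos: [563.0, -382.9, 105.8]
tcp_rot: [[-0.027, 0.838, -0.545], [1.0, 0.023, -0.014], [0.0, -0.545, -0.838]]
wrist_force: [-0.7, -0.4, -0.5]
time: 19.03
tcp_pos: [563.4, -383.0, 106.4]
tcp_rot: [[-0.027, 0.838, -0.545], [1.0, 0.023, -0.015], [-0.0, -0.545, -0.839]]
wrist_force: [-0.9, 0.4, 0.2]
width: 20.0
finger_force: 30.0
[[316.1 197.5]]
[[313.  192.6]]
[[14  5  5  5  5  5  5 11 11 11 11 11 11 13 22 22 22 22 22 22 22 22 20 12
  11 11 11 11 11 11]
 [ 5  5  5  5  5  5  5  7 11 11 11 11 11 11 20 22 22 22 22 22 22 22 22 14
  11 12 11 11 11 12]
 [ 5  5  5  5  5  5  5  5  7 11 11 11 11 11 14 23 22 22 22 22 22 22 22 23
  12 11 11 11 11 12]
 [14  5  5  5  5  5  5  5  4 11 11 11 11 11 11 21 22 22 22 22 22 22 22 22
  13 11 11 11 11 11]
 [20  5  5  5  5  5  5  5  5  8 11 11 11 11 11 11 22 22 22 22 22 22 22 22
  22 12 11 11 11 11]
 [14 13  4  5  5  5  5  5  5  5  6 11 11 11 11 11 15 22 22 22 22 22 22 22
  22 13 12 11 12 11]
 [11 18  8  5  5  5  5  5  4  4  4 11 11 11 11 11 10 23 22 22 22 22 22 22
  22 22 12 12 11 11]
 [11 11 15  5  5  5  5  4  4  4  4  8 11 11 11 11 11 14 22 22 22 22 22 22
[... 652 characters left out ...]
1 11  9  7 11
  12 11 12 11 12 11]
 [12 11  6 11 11 11 11 18  5  3  3  3  3  3  3  4  7 11 11 11 10  9 11 11
  11 11 12 11 11 11]
 [11 11 12 12 11 11 11 11 13  5  5  4  3  3  3  3  3  7 11 11  9 11 11 12
  11 11 11 11 11 11]
 [11 12 11 12 11  6 11 11 17 13  4  5  4  3  3  3  3  7 12 11  6 11 11 11
  12 11 11 12 11 11]
 [11 11 11 11 11 11 12  9 11 17  5  5 11  4  4  3  7 16 15  9 11 11 11 11
  11 11 11 12 11 11]
 [12 12 11 12 12 11 11 11 11  9 12 12 11 11 11  6 10 15 17  9 11 12 11 11
  11 11 11 12 11 12]
 [12 11 11 12 12 11 11 12 11 11 11 12 11 12 12 12  8 12 15 17 12 11 12 12
  12 11 11 11 11 12]
 [12 12 12 12 11 12 11 11 11 11 12 11 11 11 11 11  5  9 14 16 18 11 11 11
  12 11 11 12 11 12]]
```

```bash
python3 -m inch '[[[0,-0.34,0.01],[-0.05,0,0]],[[0,-0.68,0.03],[-0.1,0,0]],[[0,-1.02,0.08],[-0.15,0,0]],[[0,-1.35,0.135],[-0.2,0,0]],[[0,-1.35,0.135],[-0.2,0,0]],[[0,-1.35,0.135],[-0.2,0,0]]]'
cat >> h.py <<'E'
def lever():
    S=robot.state();R=np.array(S["tcp_rot"]);x,z=S["tcp_pos"][0]-526.6,S["tcp_pos"][2]-50
    return dict(th=np.radians(33.1)-np.arctan2(x,z), r=np.hypot(x,z), tilt=np.degrees(np.arctan2(-R[0,2],-R[2,2])), F=S["wrist_force"],w=S["width"])
E
python3 -c "
from h import *
print(lever())"
```

```text
time: 19.58
tcp_pos: [550.7, -382.4, 112.0]
tcp_rot: [[-0.027, 0.93, -0.368], [1.0, 0.026, -0.008], [0.002, -0.368, -0.93]]
wrist_force: [-1.1, 1.9, -6.1]
width: 19.9
finger_force: 30.0
{'th': np.float64(0.2077993207601001), 'r': np.float64(66.52630925834922), 'tilt': np.float64(21.564586251855985), 'F': array([-1.05572036,  1.93451363, -6.05912733]), 'w': 19.885045896577715}
```

```bash
python3 -m inch '[[[0,-0.34,0.03],[-0.05,0,0]],[[0,-0.68,0.06],[-0.1,0,0]],[[0,-1.02,0.12],[-0.15,0,0]],[[0,-1.35,0.18],[-0.2,0,0]],[[0,-1.35,0.18],[-0.2,0,0]],[[0,-1.35,0.18],[-0.2,0,0]],[[0,-1.35,0.18],[-0.2,0,0]]]'
python3 -c "
from h import *
print(lever())
s=cams.capture('scene');g=s['pixels'][178:210,305:335].mean(2);print(g.astype(int)//10)"
```

```text
time: 20.17
tcp_pos: [538.4, -382.8, 115.4]
tcp_rot: [[-0.028, 0.984, -0.176], [1.0, 0.028, -0.004], [0.001, -0.177, -0.984]]
wrist_force: [0.3, 4.9, -3.9]
width: 20.1
finger_force: 30.0
{'th': np.float64(0.3998590401911477), 'r': np.float64(66.44300895677253), 'tilt': np.float64(10.165042480735655), 'F': array([ 0.2519782 ,  4.91217728, -3.90847741]), 'w': 20.08475239365586}
[[ 3  4 11  8  5  6  5  9  7  6 12 11  5  5  6  6  6  6  6  6  6  6  6  6
   6  6  6  5 11  8]
 [ 3  3  9 10  9  8  8  7  5  6  5  9  4  3  4  4  5  5  6  6  6  6  6  6
   6  6  5 14 16 11]
 [ 3  3  4  7  5 11 11 11 11  9 10  8  4  3  3  3  3  3  4  4  5  5  6  6
   6  5  6 21 11 11]
 [ 3  3  4  5  9 11 11 11 11 11 14 16  9  3  3  3  3  3  3  3  3  3  4  4
   5  4  8 12 13 14]
 [ 4  4  5 11 11 11 11 11 11 11 13 16  9  3  3  3  3  3  3  3  3  3  3  3
   3  4 13 10 11 12]
 [11 11 11 11 12 11 11 11 11 11 12 13  7  3  3  3  3  3  3  3  3  3  3  3
   3  3 11  9  6  7]
 [11 11 11 11  6 11 11 11 11 11 11 10  3  3  3  3  3  3  3  3  3  3  3  3
   3  3 10  9  7  5]
 [11 11 11 11 11 11 11 11 11 11 11  8  3  3  3  3  3  3 
[... 1619 characters left out ...]
1  5  7  9 11
  11 11 11 11 11 11]
 [11 11 11 11 11 11 11 11 11 11 11 11 11 11 11 11 11 11 11 11  5  8  9 11
  11  9 11  6 11 11]
 [11 11 11 11 11 11 11 11 11 11 11 11 11 12 11 11 11 11 11 11 11  8  9 11
   6  6 11 11 11 11]
 [11 11 11 11 11 11 11 11 11 11 11 11 11 11 11 11 11 11 11 11 11  8  8 10
  12 11 11 11 11 11]
 [11 11 11 11 11 11 11 11 11 11 11 11 11 11 11 11 11 11 11 11 11  8  8 10
  11 11 11 11 11 11]
 [11 11 12 11 11 11 11 12 11 11 11 11 11 11 11 11 11 11 11 11 11  5  8 10
  11 11 11 11 11 11]
 [11 11 11 11 11 11 11 11 11 11 12 11 11 11 12 11 11 11 11 11 11  5  8  9
  11 11 11 11 11 11]
 [11 11 11 12 11 11 11 11 11 11 11 11 11 11 11 11 11 11 11 11 11 12  8  9
  10  6 11 11 11 11]]
```

```bash
python3 -m inch '[[[0.03,-0.34,0.03],[-0.05,0,0]],[[0.06,-0.68,0.06],[-0.1,0,0]],[[0.06,-1.02,0.1],[-0.15,0,0]],[[0.06,-1.02,0.1],[-0.15,0,0]],[[0.06,-1.02,0.1],[-0.15,0,0]],[[0.06,-1.02,0.1],[-0.15,0,0]]]'
python3 -c "
from h import *
print(lever())"
```

```text
time: 20.72
tcp_pos: [528.2, -383.1, 116.4]
tcp_rot: [[-0.028, 0.999, -0.027], [1.0, 0.028, -0.0], [0.0, -0.027, -1.0]]
wrist_force: [1.1, 3.1, -5.2]
width: 20.1
finger_force: 30.0
{'th': np.float64(0.5538535496623257), 'r': np.float64(66.40673037189221), 'tilt': np.float64(1.549252739424719), 'F': array([ 1.14698456,  3.14469123, -5.2278809 ]), 'w': 20.112817641243343}
```

```bash
python3 -m inch '[[[0,-0.25,0.02],[-0.035,0,0]],[[0,-0.5,0.04],[-0.072,0,0]],[[0,-0.5,0.04],[-0.072,0,0]],[[0,-0.5,0.04],[-0.072,0,0]],[[0,-0.5,0.04],[-0.072,0,0]]]'
python3 - <<'E'
from h import *
np.set_printoptions(precision=1,suppress=True,linewidth=250)
print(lever()); s=cams.capture("scene")
def pt(th,l):
    a=np.radians(33)-th; return [526.6+l*np.sin(a),-382.7,50+l*np.cos(a)]
for th in(0,.5,.555,.628,.7,.744): print(th,proj(s,[pt(th,l) for l in(35,50,65,85)]).ravel())
for im,c in((cv2.imread("pics/scene0.png"),300),(s["pixels"],315)):
    print(c); print((im[196:218,c:c+30].mean(2)).astype(int)//10)
E
```

```text
time: 21.13
tcp_pos: [523.7, -383.2, 116.4]
tcp_rot: [[-0.028, 0.999, 0.046], [1.0, 0.028, 0.001], [0.0, 0.046, -0.999]]
wrist_force: [2.2, 3.5, -4.5]
width: 20.2
finger_force: 30.0
{'th': np.float64(0.6210637880255625), 'r': np.float64(66.42451716980918), 'tilt': np.float64(-2.6335247683698895), 'F': array([ 2.2,  3.5, -4.5]), 'w': 20.21937921200906}
0 [323.5 209.5 320.1 204.  316.6 198.4 311.9 190.9]
0.5 [330.4 210.7 329.9 205.7 329.5 200.5 328.9 193.5]
0.555 [331.2 211.  331.1 206.1 331.  201.1 330.9 194.3]
0.628 [332.3 211.5 332.7 206.8 333.1 202.  333.6 195.4]
0.7 [333.3 212.1 334.2 207.6 335.1 203.  336.3 196.7]
0.744 [334.  212.4 335.1 208.1 336.3 203.7 337.9 197.6]
300
[[11 11 11 11 11 11 11 11  4  3  3  3  3  2  3  3  4  3 11 11 11 11 11 11 11 11 11 11 11 11]
 [11 11 11 11 11 11 11 11 11  4  4  4  3  3  2  4  4  3  3 11 11 11 11 11 11 11 11 11 11 11]
 [11 11 11 11 11 11 11 11 11 11 11 11  3  3  3  3  3  4 11 12 11 11 11 11 11 11 11 11 11 11]
 [11 11 11 11 11 11 11 11 11 11 11 11  4  3  3  2  3 13 12 11 11 11 11 11 11 11 11 11 11 11]
 [11 11 11 11 11 11 11 11 11 11 11 11 11  
[... 2983 characters left out ...]
11 11  8  8  8  6 11 11 11 11 11 11 11 11 11 11]
 [11 11 11 11 11 11 11 11 11 11 11 11 11 11 11 11  8  8  8  5 11 11 11 11 11 11 11 11 11 11]
 [11 11 11 11 11 11 11 11 11 11 11 11 12 11 11 11  8  8  8 11 11 11 11 11 11 11 11 11 11 11]
 [11 12 11 11 11 11 11 11 11 11 11 11 11 11 12 11  8  8  8  5 12 12 12 12 11 11 11 11 11 11]
 [11 11 11 11 11 11 11 11 11 11 11 11 11  7 10 11  8  8  8 15 17 13 12 11 11 12 11 11 11 11]
 [11 11 11 11 11 11 11 11 11 11 11 11 11 13 10  7  8  8  8 12 17 17 17 12 11 12 11 11 11 11]
 [11 11 11 11 11 11 11 11 11 11 11 11 11  7  7  7  8  8  8  7  9 15 17 17 12 11 11 11 11 12]
 [11 11 11 11 11 11 11 12  7 12 12 11 11  7  7  7  8  8  8  9  8  7 14 17 16 12 11 11 11 11]]
```

```bash
python3 -m inch '[[[0,0,0],[0,0,0]],[[0,0,0],[0,0,0]],[[0,0,0],[0,0,0]],[[0,0,0],[0,0,0]],[[0,0,0],[0,0,0]],[[0,0,0],[0,0,0]]]'
python3 - <<'E'
from h import *
print(lever()); s=cams.capture("scene")
a=cv2.resize(cv2.imread("pics/c7.png"),(130,100),interpolation=cv2.INTER_AREA)[35:95,75:105].astype(int)
b=s["pixels"][205:265,375:405,::-1].astype(int); print("magnifier patch diff",abs(a-b).mean(), (abs(a-b).max(2)>60).sum())
print(robot.close_job())
E
```

```text
time: 21.68
tcp_pos: [523.4, -383.2, 116.3]
tcp_rot: [[-0.027, 0.999, 0.046], [1.0, 0.027, 0.001], [0.0, 0.046, -0.999]]
wrist_force: [4.0, 3.8, -5.4]
width: 19.8
finger_force: 30.0
{'th': np.float64(0.6254532995980088), 'r': np.float64(66.41307903293911), 'tilt': np.float64(-2.657264403082952), 'F': array([ 4.04604148,  3.77099607, -5.4034048 ]), 'w': 19.76591968984725}
magnifier patch diff 2.7385185185185184 0
the job is handed in; nothing more can be done
None
```

The magnifier hangs on the crossbar, let go of, and the fingers are holding the focus lever at about 0.625 rad (third click) by my own measurement; the job is handed in at about 22 s, but no verdict was returned.

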